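# Load a clean filter into the workshop dust extractor

## Task

Take the clean white filter out of the wooden rack and slide it handle-up into the sloping slot of the green dust extractor until it is fully home, guiding it in rather than letting it drop. Then slide the red-knobbed keeper all the way over the filter's shoulder to lock it in. Leave the dirty filter in the rack and do not disturb the oil bottle and the wrench.

Things in the scene. Friction and masses are not known exactly. Their poses are not given: they have to be found in the camera images.
- new_filter: clean filter: white flat panel 14 mm thick (x), 120 wide (y), 100 tall (z), with a blue grip tab in the middle of its top edge, 14 mm thick, 44 wide, 40 tall (140 mm in all). About 0.2 kg. Origin: centre of the panel's underside; z points towards the tab. Front and back are alike. Starts upright in one of the rack's two slots
- old_filter: the dirty filter: same shape, size and axes, dark brown with a black tab; stands in the other slot of the rack and stays there
- rack: wooden rack, fixed, 190 (x) x 150 (y) mm, 42 mm high. Two parallel slots along its y, at x = -50 and +50 mm, each 17 mm wide, 125 mm long and 30 mm deep (floor 12 mm above the bench); a filter stands upright in each. Origin: centre of the underside.
- extractor: green dust extractor, fixed, 180 (x) x 210 (y) mm, 190 mm high at the back. Its top face slopes at 30 degrees to level, down towards its front (-x). Round steel port on its back. Origin on the bench, under the middle of the sloping face; the slot's mouth is centred 25 mm towards +y of it, 150 mm high
- slot: slot in the sloping face. Origin: centre of the mouth, in the face's plane. z points out of the slot, square to the face (30 deg from vertical); y along the slot, level; x across it, up the slope. Passage 16 (x) by 123 (y) mm, 100 mm deep along -z; the top 5 mm flare to 22 by 129 mm. A filter fully home has its panel's top edge flush with the face, only the tab standing out
- keeper (a joint): steel keeper plate (30 x 50 x 6 mm, 3 mm above the face) at the slot's -y end, sliding along slot +y. Value in m: 0 = open (its inner edge at slot y = -72 mm), 0.042 = closed against its stop, over the filter's shoulder. Friction about 2 N; stays where left. Guide rails 10 mm high on both sides, at slot |x| = 16 to 22 mm, slot y = -123 to -69 mm
- keeper_knob (a point): point to grip on the keeper's red knob: an upright square post 18 x 18 mm standing along the slot's z, from 9 to 47 mm above the face; this point is on its axis, 32 mm above the face. With the keeper open it is at slot (x, y) = (0, -106) mm; it moves with the keeper.
- oil_bottle: amber bottle with a red cap, 60 mm across, 150 mm tall, standing loose on the bench; origin: centre of its foot
- wrench: steel wrench lying loose on the bench; origin near its middle, on the bench; lies along its own x
- grinder: grey double-wheel bench grinder, fixed, about 250 mm long (its y), 150 mm wide, 205 mm high; origin: centre of its foot
There are look-alikes about, which are no part of the job. What is meant by the new_filter is not orange, and is the larger of those in its own colour. Leave any turquoise look-alike of the old_filter alone.

How it is judged:
On the way, in this order (a step that is already met when the one before it is completed fails the run):
1. the clean filter is fully home in the slot while the keeper is still open (z of new_filter in the frame of slot below -0.097 m and x of new_filter in the frame of slot between -0.006 and 0.006 m and y of new_filter in the frame of slot between -0.006 and 0.006 m and angle between the z axis of new_filter and the z axis of slot, either way round below 0.08 rad and value of joint keeper below 0.02 m), for 0.2 s.
2. the keeper is slid over the filter's shoulder (z of new_filter in the frame of slot below -0.097 m and x of new_filter in the frame of slot between -0.006 and 0.006 m and y of new_filter in the frame of slot between -0.006 and 0.006 m and angle between the z axis of new_filter and the z axis of slot, either way round below 0.08 rad and value of joint keeper above 0.037 m), for 0.2 s.
At the end, for the whole second after the job is handed in: The clean filter is in the slot, within 3 mm of fully home and in line with it, at rest; the keeper is closed to at least 37 of its 42 mm over the filter's shoulder; the dirty filter still stands in its rack slot (moved under 20 mm) (all of step 2 and linear speed of each of new_filter, old_filter below 0.02 m/s and angle between old_filter's own z axis and vertical below 0.2 rad and distance of old_filter from where it was at the start of the episode below 0.02 m); the robot touches nothing.
It fails at once if the dirty filter is pulled out of its place (moved over 20 mm) (distance of old_filter from where it was at the start of the episode above 0.02 m).
It fails at once if the oil bottle is shifted over 30 mm or tipped (distance of oil_bottle from where it was at the start of the episode above 0.03 m or angle between oil_bottle's own z axis and vertical above 0.3 rad).
It fails at once if the wrench is shifted over 30 mm (distance of wrench from where it was at the start of the episode above 0.03 m).
It fails at once if the clean filter drops down the slot (faster than 0.4 m/s inside it) (linear speed of new_filter above 0.4 m/s and z of new_filter in the frame of slot below -0.01 m and x of new_filter in the frame of slot between -0.02 and 0.02 m and y of new_filter in the frame of slot between -0.02 and 0.02 m).
It also fails if it takes over 61 s, if anything falls off the work surface, if the arm or the gripper's body presses on something with over 40 N, if the wrist force passes 120 N, or if a joint passes its speed limit or range.

## Robot

A 6-joint arm with a two-finger parallel gripper is mounted at the origin on the work surface. World frame = base frame: x ahead of the robot, y to its left, z up, the work surface at z = 0. Lengths are in m, angles in rad, forces in N, time in s.
With the tool pointing down it reaches from about 0.275 to 0.75 m from the base axis. Payload 10.2 kg.
Tool frame: the origin (TCP) lies midway between the tips of the shut fingers; the grasp point (between the pads) lies 19 mm behind it (env.hold_point_z is the distance from the TCP to the grasp point, in m); x points along the fingers, z is the direction in which the jaws open and shut, and the axes are right-handed (so a half turn about x gives the same grasp; the last joint's range is limited). The gripper opens to 85 mm and grips with 20 to 120 N. Pads are 22 mm wide; open, the fingers measure 114 mm over their backs; the gripper's body (76 mm by 85 mm) begins 54 mm behind the grasp point. The pads swing forward as they close: fully open they stand 13 mm farther back than shut.
Start: joints at [0.882, 0.313, 1.498, -0, 1.331, -0.223], TCP at [0.236, 0.469, 0.231] pointing down, gripper open.
Joint ranges: [-2.94, 2.94], [-0.97, 2.17], [0.19, 2.56], [-1.23, 4.37], [0.02, 3.11], [-2.88, 2.88]. Speed limits (rad/s): [2.39, 2.39, 3.01, 3.14, 3.14, 3.14].

## Interface

Orientations are given as a unit quaternion [x, y, z, w].
In Python, from bench import env, kinematics, monitor, eyes, job gives the robot as it stands. The module is installed in compiled form; this text tells all that it offers. Calls block until the motion is done:
- env.reach(position, orientation): joint-space move of the TCP to a pose.
- env.movel(position, velocity=0.15, frame=None, guard=None): straight line of the TCP; frame=None keeps the orientation; velocity is the mean speed in m/s. With guard (N) it stops when the force on the tool has changed by that much, and returns True; else False.
- env.set_joints(angles): joint-space move.
- env.release() and env.close_gripper(effort=None): open the fingers fully, or close them until they stop; effort is the grip in N (None keeps the last).
- env.hold(seconds).
- kinematics.ik(position, orientation): joint angles nearest the present ones, or None.
- monitor.sense(): the state.
- eyes.grab_frame(name): name is "scene" or "top"; returns a dict with "frame" (480x640x3 uint8, red, green, blue), "mtx" (3x3 intrinsics, pixels), "view" (4x4, takes a point from world to camera coordinates). Camera axes: x right, y down, z forward; pixel columns grow to the right and rows downward; lengths in m; the calibration is good to about 2 mm. A picture is of the moment at which its call begins. There is no depth.
A pose or a line that the arm cannot do raises env.MotionError and nothing moves.
- job.hand_in(): hands the job in, once; it reports no verdict.
The state is a dict: "clock": time; "joints": joint angles; "qvel": joint speeds; "joint_efforts": joint torques, N m; "position": TCP position; "ee_rot": TCP orientation; "contact_force": force on the tool from outside, world axes, zero at the start; "ft_torque": the same for the moment, N m; "finger_gap": opening from 0.0 (shut) to 1.0 (fully open).
Only numpy, scipy, OpenCV 4.12 (cv2) and the standard library are available. Lean on these libraries where they do the work, as an engineer would, in place of code of your own. Each camera call takes 0.05 s, during which the arm holds its last target. There are 200 camera calls.

## Working session

There is one attempt and no reset: what is moved stays moved. The work goes in short steps, each a Python script; the robot and the scene stay as the last script left them, time stands still between calls to the robot, and variables do not carry over. Pictures are saved under pics/ and viewed, about 8 in all and at most 12, crops included, and the job is handed in when it is done.

```bash
mkdir -p pics; cat > h.py <<'E'
import numpy as np, cv2
from scipy.spatial.transform import Rotation as R
from bench import env, kinematics, monitor, eyes, job
def snap(cam,name,crop=None,scale=1):
    f=eyes.grab_frame(cam); im=f["frame"][:,:,::-1]
    if crop: x0,y0,x1,y1=crop; im=im[y0:y1,x0:x1]
    cv2.imwrite(f"pics/{name}.png",cv2.resize(im,None,fx=scale,fy=scale,interpolation=cv2.INTER_CUBIC)); np.savez(f"pics/{cam}.npz",mtx=f["mtx"],view=f["view"],frame=f["frame"])
def cal(cam): return np.load(f"pics/{cam}.npz")
def px(cam,p):
    c=cal(cam); q=np.atleast_2d(p)@c["view"][:3,:3].T+c["view"][:3,3]; q=q@c["mtx"].T; return q[:,:2]/q[:,2:]
def at_z(cam,uv,z):
    c=cal(cam); Rm=c["view"][:3,:3]; o=-Rm.T@c["view"][:3,3]
    d=Rm.T@np.linalg.solve(c["mtx"],[uv[0],uv[1],1]); return o+d*(z-o[2])/d[2]
E
python3 - <<'E'
from h import *
snap("scene","s1"); snap("top","t1")
for c in("scene","top"):
    k=cal(c); print(k["mtx"].round(1).tolist(), (-k["view"][:3,:3].T@k["view"][:3,3]).round(3), k["view"][:3,:3].round(3).tolist())
s=monitor.sense(); print(s["position"],s["ee_rot"],s["clock"],R.from_quat(s["ee_rot"]).as_matrix().round(2).tolist(),env.hold_point_z)
E
```

```text
[[605.6, 0.0, 320.3], [0.0, 605.6, 236.8], [0.0, 0.0, 1.0]] [ 1.16  -0.946  1.001] [[0.822, 0.569, 0.012], [0.36, -0.504, -0.785], [-0.441, 0.649, -0.619]]
[[543.2, 0.0, 315.6], [0.0, 543.2, 243.4], [0.0, 0.0, 1.0]] [ 0.298 -0.058  1.568] [[0.028, -1.0, -0.001], [-0.983, -0.028, -0.181], [0.181, 0.006, -0.983]]
[0.23565761 0.46889975 0.23079099] [-0.37124372  0.60228262  0.37097919  0.60150493] 0.1 [[-0.0, -0.89, 0.45], [-0.0, 0.45, 0.89], [-1.0, 0.0, -0.0]] 0.0187
```

View pics/s1.png

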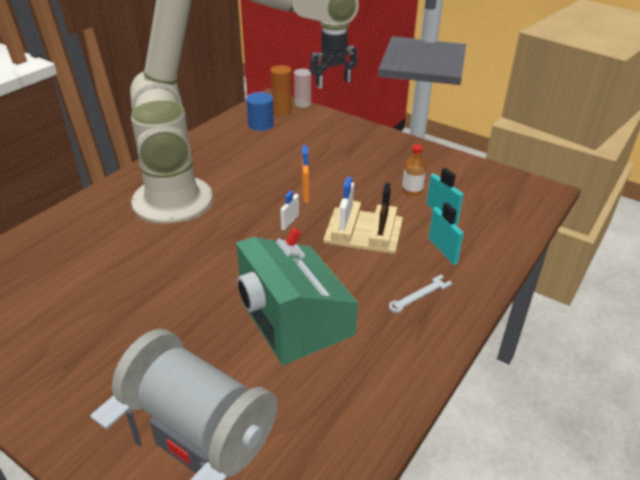

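View pics/t1.png

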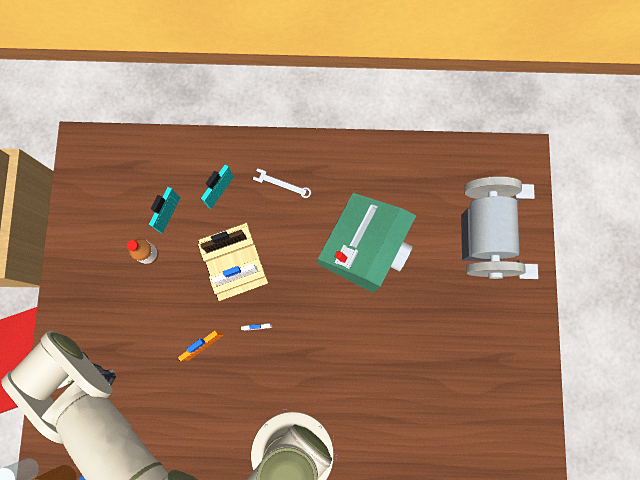

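Scene: candidates for the clean filter (top px) are the white one in the rack (235,273), a small white one on the bench (256,327) and an orange one (200,346). The dirty filter is in the rack at (222,240), with turquoise look-alikes at (165,210) and (217,186). My choice is the white one in the rack. Next come close crops of the rack and the extractor.

```bash
python3 - <<'E'
from h import *
a=cal("top")["frame"][:,:,::-1]; b=cal("scene")["frame"][:,:,::-1]
r=lambda im,x,y,w,h:cv2.resize(im[y:y+h,x:x+w],None,fx=5,fy=5,interpolation=cv2.INTER_CUBIC)
cv2.imwrite("pics/topc1.png",r(a,190,215,90,90)); 
cv2.imwrite("pics/topc2.png",r(a,310,185,115,112))
cv2.imwrite("pics/sc.png",r(b,225,170,190,120)[:,:][:600,:950][:, :800])
E
```

```text
(no output)
```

View pics/topc1.png

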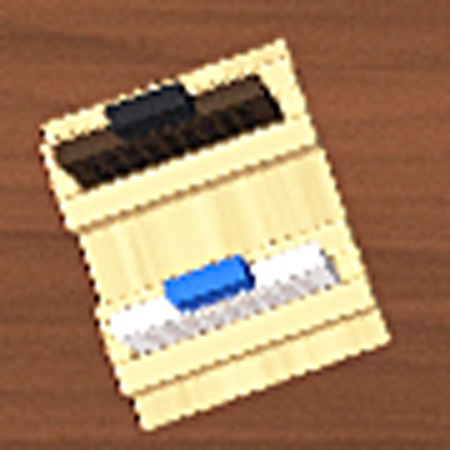

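View pics/topc2.png

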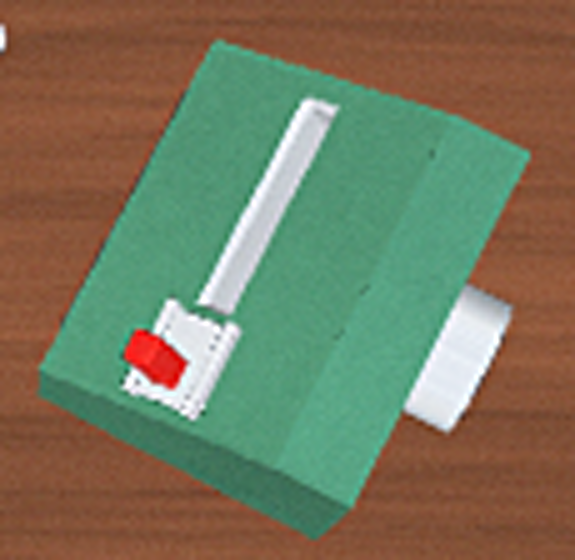

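View pics/sc.png

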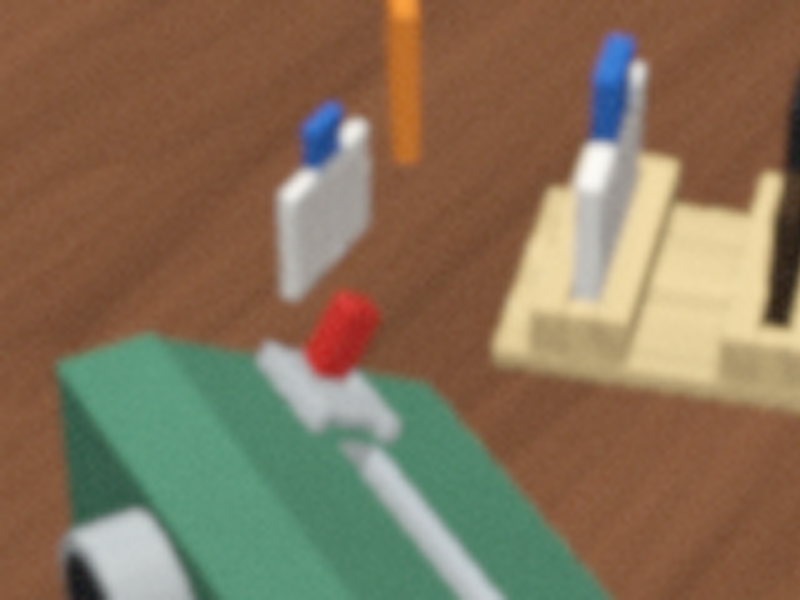

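The crops confirm it: the large white filter with the blue tab stands in the rack (tab around top px 232,271). The keeper and red knob are at top px (341,257), and the slot runs from there to (374,205). I'll fit both poses from silhouettes in the two views plus the slot corners.

```bash
cat > fit.py <<'E'
from h import *
from scipy.optimize import minimize
import itertools
def box(lo,hi): return np.array(list(itertools.product(*zip(lo,hi))))
def hullmask(cam,P,S=4):
    uv=(px(cam,P)+.5)*S; m=np.zeros((480*S,640*S),np.uint8)
    cv2.fillConvexPoly(m,cv2.convexHull(uv.astype(np.float32)).round().astype(np.int32),1); return m
def seg(cam,kind,roi,S=4):
    f=cv2.resize(cal(cam)["frame"],None,fx=S,fy=S,interpolation=cv2.INTER_CUBIC).astype(int); r,g,b=f[...,0],f[...,1],f[...,2]
    m=(b>r+60)&(b>g+40) if kind=="blue" else (r>g+85)&(r>b+85)
    o=np.zeros(m.shape,np.uint8); x0,y0,x1,y1=[S*v for v in roi]; o[y0:y1,x0:x1]=m[y0:y1,x0:x1]; return o
def iou(a,b): return (a&b).sum()/max(1,(a|b).sum())
def T(x,y,yaw,z,tilt=0): return R.from_euler("ZY",[yaw,tilt]).as_matrix(),np.array([x,y,z])
E
cat > fit1.py <<'E'
from fit import *
B=box((-.007,-.022,.1),(.007,.022,.14))
obs={c:seg(c,"blue",r) for c,r in(("top",(215,260,255,285)),("scene",(335,170,362,205)))}
def cost(p,v=0):
    M,t=T(*p,.012); s=[iou(hullmask(c,B@M.T+t),m) for c,m in obs.items()]
    return s if v else -sum(s)
p0=at_z("top",(232,271),.15); x0=[p0[0],p0[1],np.arctan2(-.32,.95)-np.pi/2+np.pi/2-0]
x0[2]=np.arctan2(-.95,.32)-np.pi/2   # y axis dir (.32,-.95)
b=minimize(cost,x0,method="Nelder-Mead",options=dict(initial_simplex=np.array(x0)+np.vstack([np.zeros(3),np.diag([.008,.008,.1])]),maxiter=150))
print("filter",b.x,cost(b.x,1),[m.sum()/16 for m in obs.values()])
M,t=T(*b.x,.012); print(px("top",box((-.007,-.06,.1),(.007,.06,.1))[::2]@M.T+t).round(1).tolist())
# slot
K=box((-.009,-.115,.009),(.009,-.097,.047))
C=np.array([[-.011,.0645,0],[.011,.0645,0],[-.011,-.0645,0],[.011,-.0645,0]])
cuv=np.array([[305,98],[338,107],[198,303],[232,313]])/5+[310,185]-.4
ob2={c:seg(c,"red",r) for c,r in(("top",(330,245,350,266)),("scene",(280,225,305,250)))}
def cost2(p,v=0):
    M,t=T(*p,.15,-np.pi/6)
    s=[iou(hullmask(c,K@M.T+t),m) for c,m in ob2.items()]; e=px("top",C@M.T+t)-cuv
    return (s,e.round(1).tolist()) if v else -sum(s)+.1*(e**2).mean()
p0=at_z("top",cuv.mean(0),.15); x0=[p0[0],p0[1],np.radians(-117.6)]
b2=minimize(cost2,x0,method="Nelder-Mead",options=dict(initial_simplex=np.array(x0)+np.vstack([np.zeros(3),np.diag([.008,.008,.1])]),maxiter=150))
print("slot",x0,b2.x,cost2(b2.x,1),[m.sum()/16 for m in ob2.values()])
np.savez("pose.npz",f=b.x,s=b2.x)
# overlay
for c in("top","scene"):
    im=cv2.resize(cal(c)["frame"][:,:,::-1],None,fx=4,fy=4,interpolation=cv2.INTER_CUBIC)
    def dr(P,col):
        h=cv2.convexHull(((px(c,P)+.5)*4).astype(np.float32)).astype(np.int32); cv2.polylines(im,[h],True,col,1)
    M,t=T(*b.x,.012); dr(B@M.T+t,(0,255,255)); dr(box((-.007,-.06,0.03),(.007,.06,.1))@M.T+t,(0,0,255))
    M,t=T(*b2.x,.15,-np.pi/6); dr(K@M.T+t,(0,255,255)); dr(C@M.T+t,(0,0,255))
    for sgn in(1,-1): dr(box((sgn*.016,-.123,0),(sgn*.022,-.069,.01))@M.T+t,(255,0,255))
    cv2.imwrite(f"pics/ov_{c}.png",im[760:1200,780:1560] if c=="top" else im[650:1220,900:1640])
E
python3 fit1.py
```

```text
filter [ 0.47994496  0.17320975 -2.6709538 ] [np.float64(0.8259561667382896), np.float64(0.7657192075796727)] [np.float64(122.4375), np.float64(111.75)]
[[210.9, 279.9], [251.5, 261.0], [212.9, 284.6], [253.6, 265.6]]
slot [np.float64(0.6115209901430372), np.float64(-0.17528331015120502), np.float64(-2.0525072003453313)] [ 0.61141191 -0.17487731 -2.02739123] ([np.float64(0.7858337981037368), np.float64(0.7616144018583043)], [[-0.0, -0.3], [0.1, 0.0], [-0.4, 0.3], [-0.6, 0.8]]) [np.float64(88.0625), np.float64(164.75)]
```

View pics/ov_top.png

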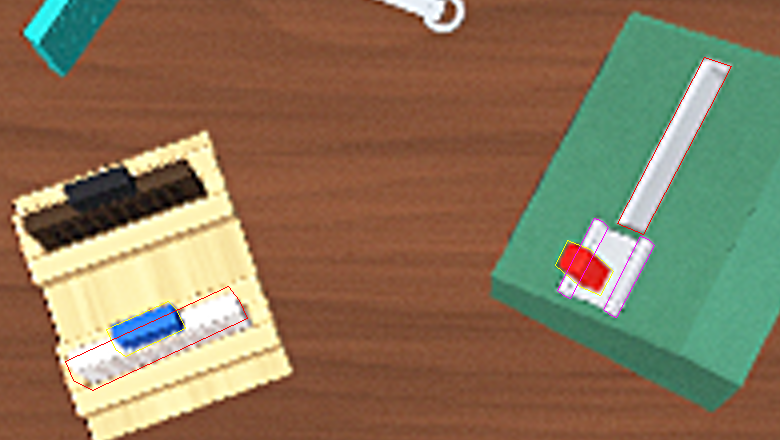

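View pics/ov_scene.png

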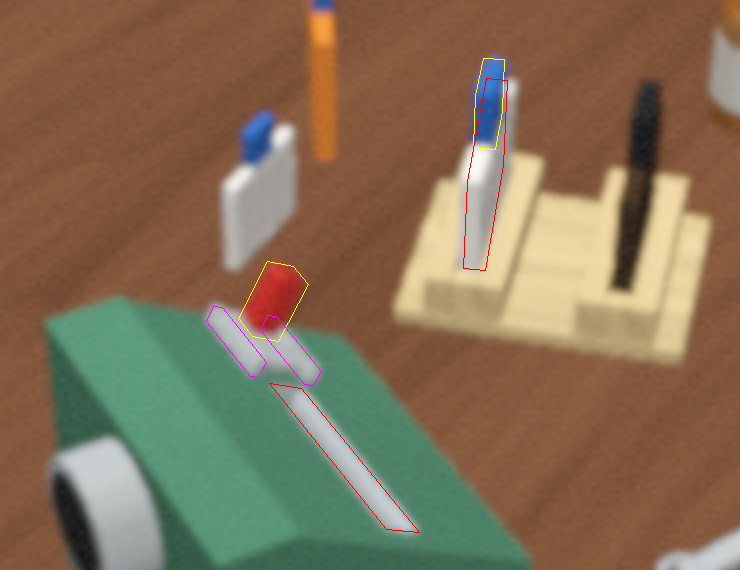

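The slot fit lies well on the top view. The filter yaw is off: the panel lies at about 18.5° in the image where the fit gives 25°. The scene view shows a shared shift of about 1.5 px. I'll refine the yaws from long edges.

```bash
cat > fit2.py <<'E'
from fit import *
def yawof(a,b,off,z):  # slot/filter y dir from crop px -> yaw of x axis (deg)
    P,Q=[at_z("top",np.array(v)/5+off-.4,z) for v in(a,b)]; d=Q-P; return round(np.degrees(np.arctan2(d[1],d[0]))-90,1)
o=[310,185]
print("ext",[yawof(*v) for v in(((40,370),(218,40),o,.11),((198,303),(305,98),o,.1445),((232,313),(338,107),o,.1555))], yawof((350,508),(530,153),o,.19))
o=[190,215]
print("filt",[yawof(*v) for v in(((105,312),(325,244),o,.112),((163,283),(243,255),o,.152),((150,430),(388,345),o,.0),((125,390),(365,308),o,.042),((75,225),(320,148),o,.042),((45,125),(285,40),o,.03))])
a=[at_z("top",np.array(v)/5+o-.4,.112) for v in((105,312),(325,244),(338,270))]; print("panel",np.linalg.norm(a[1]-a[0]),(a[1]+a[0])/2)
B=box((-.007,-.022,.1),(.007,.022,.14)); yaw=np.radians(-160.2)
ob=seg("top","blue",(215,260,255,285))
f=lambda p:-iou(hullmask("top",B@T(*p,yaw,.012)[0].T+T(*p,yaw,.012)[1]),ob)
x0=[.48,.173]; b=minimize(f,x0,method="Nelder-Mead",options=dict(initial_simplex=[[.48,.173],[.486,.173],[.48,.179]])); print("filt",b.x,b.fun)
E
python3 fit2.py
```

```text
ext [np.float64(-116.5), np.float64(-116.1), np.float64(-115.9)] -116.2
filt [np.float64(-161.0), np.float64(-158.8), np.float64(-158.6), np.float64(-159.3), np.float64(-160.6), np.float64(-158.3)]
panel 0.12351294292084095 [0.48696351 0.17265852 0.112     ]
filt [0.48096094 0.17258984] -0.8639575971731449
```

```bash
cat > plan.py <<'E'
from h import *
F=np.array([.481,.1726]); fy=np.radians(-159.5)
S=np.array([.6114,-.1749,.15]); sy=np.radians(-116.2)
GZ=.125-env.hold_point_z   # TCP height on filter
def tool(Rf,flip):  # tool x = -z_f, tool z = +-x_f
    z=(-1 if flip else 1)*Rf[:,0]; x=-Rf[:,2]; return R.from_matrix(np.c_[x,np.cross(z,x),z]).as_quat()
Rf=R.from_euler("Z",fy).as_matrix(); Rs=R.from_euler("ZY",[sy,-np.pi/6]).as_matrix()
def fpose(z,flip): return np.array([*F,.012+GZ+z]), tool(Rf,flip)
def spose(p,flip): return S+Rs@np.array(p), tool(Rs,flip)
E
python3 - <<'E'
from plan import *
for fl in(0,1):
    for n,(p,q) in dict(grasp=fpose(0,fl),lift=fpose(.2,fl),above=spose((0,0,.06+GZ),fl),home=spose((0,0,-.1+GZ),fl),knob=spose((0,-.106,.032-.0187),fl),knobup=spose((0,-.106,.11),fl)).items():
        j=kinematics.ik(p,q); print(fl,n,p.round(3),None if j is None else np.round(j,2))
E
```

```text
0 grasp [0.481 0.173 0.118] None
0 lift [0.481 0.173 0.318] None
0 above [ 0.648 -0.1    0.294] [-0.15  0.74  0.76 -0.51  1.79  1.81]
0 home [ 0.613 -0.172  0.155] [-0.26  0.73  1.14 -0.52  1.41  1.89]
0 knob [ 0.519 -0.122  0.162] [-0.22  0.52  1.48 -0.53  1.32  1.99]
0 knobup [ 0.541 -0.079  0.245] [-0.14  0.49  1.29 -0.49  1.54  1.95]
1 grasp [0.481 0.173 0.118] [ 0.11  0.4   1.69 -0.    1.05 -0.24]
1 lift [0.481 0.173 0.318] [ 0.11  0.23  1.38 -0.    1.53 -0.24]
1 above [ 0.648 -0.1    0.294] [-0.15  0.74  0.76 -0.51  1.79 -1.33]
1 home [ 0.613 -0.172  0.155] [-0.26  0.73  1.14 -0.52  1.41 -1.25]
1 knob [ 0.519 -0.122  0.162] [-0.22  0.52  1.48 -0.53  1.32 -1.15]
1 knobup [ 0.541 -0.079  0.245] [-0.14  0.49  1.29 -0.49  1.54 -1.19]
```

```bash
python3 - <<'E'
from plan import *
p,q=fpose(.12,1); env.reach(p,q)
p,q=fpose(0,1); print(env.movel(p,.12,guard=8))
env.close_gripper(40); s=monitor.sense(); print(s["finger_gap"]*85,s["contact_force"],s["clock"],s["position"])
print(env.movel(p+[0,0,.04],.08)); s=monitor.sense(); print(s["contact_force"],s["finger_gap"]*85)
print(env.movel(p+[0,0,.2],.15))
p,q=spose((0,0,.03+GZ),1); env.reach(*spose((0,0,.07+GZ),1)); env.movel(p,.1)
env.hold(.3)
s=monitor.sense(); print(s["contact_force"],s["finger_gap"]*85,s["clock"],s["position"]-p)
snap("scene","s2"); snap("top","t2")
f=[cal(c)["frame"][:,:,::-1] for c in("scene","top")]
a=cv2.resize(f[0][140:340,220:350],None,fx=3,fy=3,interpolation=cv2.INTER_CUBIC); b=cv2.resize(f[1][170:320,300:430],None,fx=3,fy=3,interpolation=cv2.INTER_CUBIC)
b=cv2.copyMakeBorder(b,0,a.shape[0]-b.shape[0],0,0,cv2.BORDER_CONSTANT); cv2.imwrite("pics/c2.png",np.hstack([a,b]))
E
```

```text
False
13.467750880473295 [0.52331716 0.48694312 0.80163925] 3.3333 [0.4811259 0.1726077 0.1184228]
False
[-0.55961111  0.73928828 -2.43760704] 13.325814160229225
False
[ 0.20441793 -0.50668271 -2.76816434] 13.447673828330345 7.2417 [0.00015469 0.00020656 0.00033459]
```

View pics/c2.png

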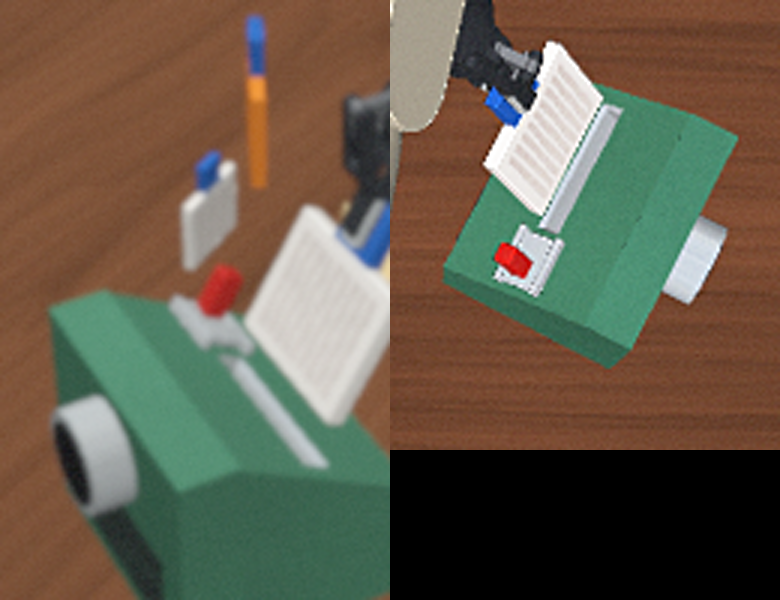

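The filter is held 30 mm above the mouth (scene crop: the panel's lower corner is to the right of the slot; top crop: its lower edge is parallel to the slot). Next is an overlay of the predicted panel and slot outlines, to measure the residual.

```bash
cat > ov.py <<'E'
from plan import *; from fit import box
def ov(name,z):
    out=[]
    for c,(x0,y0,x1,y1) in(("scene",(275,190,375,300)),("top",(325,175,390,257))):
        k=5 if c=="scene" else 4.5*1.0; k=5
        im=cv2.resize(cal(c)["frame"][y0:y1,x0:x1,::-1],None,fx=k,fy=k,interpolation=cv2.INTER_CUBIC)
        for P,col in((box((-.007,-.06,z),(.007,.06,z+.1)),(0,0,255)),(np.array([[-.011,.0645,0],[.011,.0645,0],[-.011,-.0645,0],[.011,-.0645,0]]),(255,0,0))):
            P=P@Rs.T+S; h=cv2.convexHull(((px(c,P)+.5-[x0,y0])*k).astype(np.float32)).astype(np.int32); cv2.polylines(im,[h],True,col,1)
        out.append(cv2.copyMakeBorder(im,0,550-im.shape[0],0,0,cv2.BORDER_CONSTANT))
    o=np.hstack(out); cv2.imwrite(f"pics/{name}.png",o[:,:800]); print(o.shape)
E
python3 -c "
from ov import *; ov('ov2',.03)"
```

```text
(550, 825, 3)
```

View pics/ov2.png

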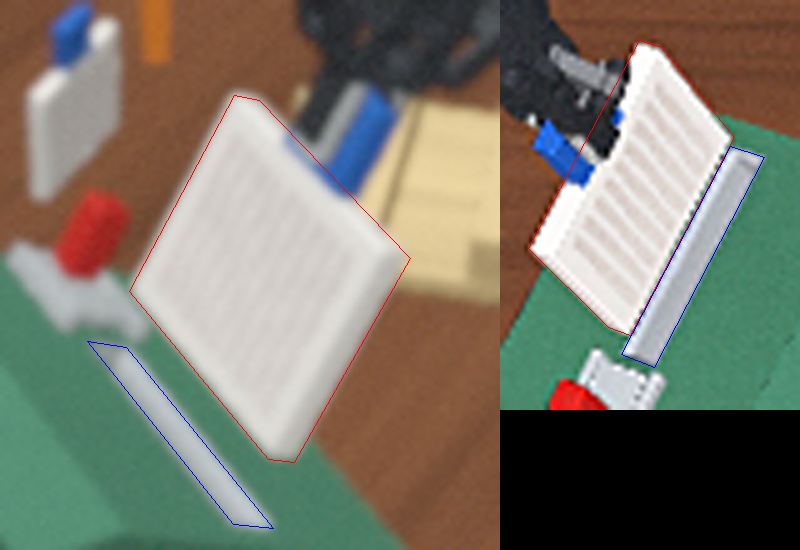

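The top view matches for both the panel and the slot. In the scene view the panel matches, and the slot is shifted by about 1 px (up to ~1-2 mm), which is inside the flare. I'll insert in steps with a guard and watch the lateral force.

```bash
cat > ins.py <<'E'
from plan import *
def F(): return Rs.T@monitor.sense()["contact_force"]
if __name__=="__main__":
    f0=F(); off=np.zeros(2)
    for z in np.r_[.01,.0,np.arange(-.008,-.1,-.012),-.1]:
        p,_=spose((*off,z+GZ),1); hit=env.movel(p,.05,guard=15); env.hold(.1)
        d=F()-f0; print(round(z,3),hit,d.round(1),off.round(4),round(monitor.sense()["clock"],1))
        if hit: break
        if z<-.005: off+=np.clip(d[:2]*.00007,-.0005,.0005)
    np.save("off.npy",off); print((Rs.T@(monitor.sense()["position"]-S)-[0,0,GZ]).round(4))
E
python3 ins.py
```

```text
0.01 False [-0.8 -0.1 -0.2] [0. 0.] 8.0
0.0 False [ 1.2 -0.5 -0.4] [0. 0.] 8.4
-0.008 False [-0.2 -0.8 -0.4] [0. 0.] 8.8
-0.02 False [ 1.1 -0.3  0.5] [-0.     -0.0001] 9.3
-0.032 False [-0.  -0.4 -0.4] [ 0.0001 -0.0001] 9.8
-0.044 False [ 0.5 -0.8  1. ] [ 0.0001 -0.0001] 10.3
-0.056 False [ 0.7  0.1 -0.2] [ 0.0001 -0.0002] 10.8
-0.068 False [0.5 0.6 0.2] [ 0.0001 -0.0002] 11.3
-0.08 False [ 0.7 -0.1  0.6] [ 0.0002 -0.0001] 11.8
-0.092 False [-0.3  0.1  0.4] [ 0.0002 -0.0001] 12.3
-0.1 True [1.8 1.4 6.8] [ 0.0002 -0.0001] 12.6
[-0.0001  0.0005 -0.0999]
```

```bash
python3 - <<'E'
from plan import *; from ov import ov
env.release(); env.hold(.3)
p,_=spose((0,0,.13),1); env.movel(p,.15); env.movel(spose((0,-.106,.13),1)[0],.15)
env.hold(.2); snap("scene","s3"); snap("top","t3"); ov("ov3",-.1); print(monitor.sense()["clock"])
E
```

```text
(550, 825, 3)
15.7667
```

View pics/ov3.png

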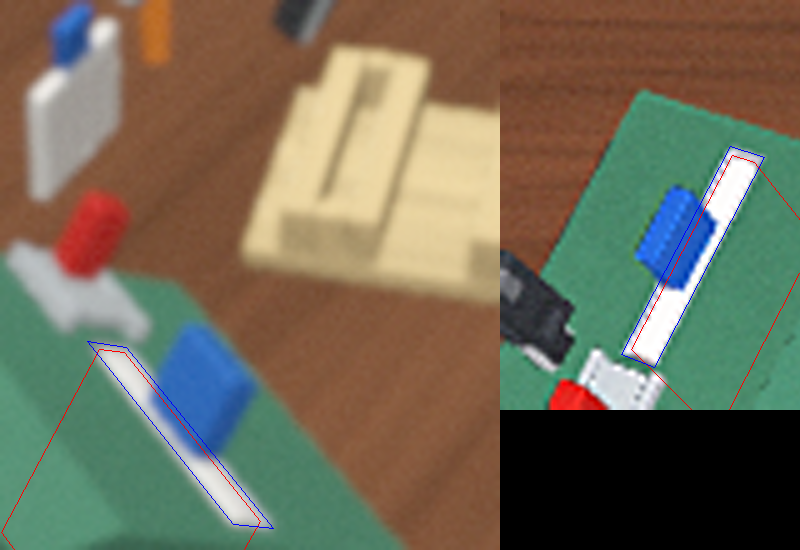

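The filter sits flush, with only the tab standing out (scene px ≈315,268; top px ≈360,223), and the keeper is still open. Now the keeper.

```bash
python3 - <<'E'
from plan import *; from ins import F
from ov import ov
loc=lambda:(Rs.T@(monitor.sense()["position"]-S)).round(4)
print(env.movel(spose((0,-.106,.032-.0187),1)[0],.1,guard=10))
env.close_gripper(25); print(monitor.sense()["finger_gap"]*85,loc(),F().round(1))
for y in(-.085,-.068,-.062):
    h=env.movel(spose((0,y,.032-.0187),1)[0],.04,guard=12); print(y,h,loc(),F().round(1))
env.hold(.3); env.release(); env.hold(.2)
env.movel(spose((0,-.062,.15),1)[0],.15)
env.reach(*fpose(.25,1)); env.hold(.5); snap("scene","s4"); snap("top","t4"); ov("ov4",-.1); print(monitor.sense()["clock"])
E
```

```text
False
17.696169895749183 [-0.0002 -0.106   0.0134] [-1.1 -0.3  1.7]
-0.085 False [-0.0001 -0.0845  0.0134] [-3.4  1.3  3.9]
-0.068 False [-0.0001 -0.0673  0.0134] [-5.   0.7  2.8]
-0.062 True [-0.0002 -0.0639  0.0133] [ 0.6 -2.6  4.9]
(550, 825, 3)
23.0833
```

View pics/ov4.png

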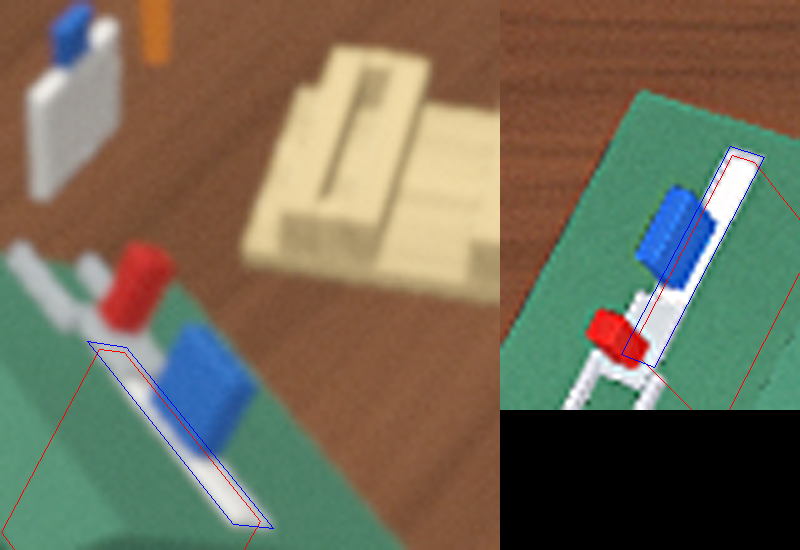

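The keeper is closed over the shoulder (the knob moved 42 mm to its stop, now at top px ≈349,243). The filter is unchanged and the arm is clear.

```bash
python3 -c "
from h import *
print(monitor.sense()['contact_force']); job.hand_in()"
```

```text
[ 0.92272989 -0.48283971 -1.64814061]
the job is handed in; nothing more can be done
```

I took the clean filter from the rack and guided it down the slot in small steps. It met the slot floor at 99.9 mm of the 100 mm depth, with side forces under 2 N. I then gripped the red knob and slid the keeper until it met its stop, about 42 mm along.

- **Last pictures:** the panel is flush in the slot with only the tab standing out, the keeper lies over its shoulder, and the arm is clear. The job was handed in at about 23 s on the robot's clock.
- **Disagreement:** before insertion, the scene camera put the slot about 1 px (1–2 mm) away from where the top camera did. I went with the top camera, and the filter went in without resistance.
- **Not checked:** I did not look again at the dirty filter, the oil bottle or the wrench at the end. The arm's planned path did not pass near them. The hand-in reports no verdict.

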